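Let the two rye rolls out of the bakery dispenser

TASK

On the bakery counter stand two roll dispensers. On the one that holds the dark rye rolls, press the yellow paddle down with the fingertips so that its gate lifts, and keep it down until both rye rolls have run into the white catch tray; then let the paddle come back up and move clear. Never touch a roll, leave the golden wheat rolls shut in, and do not move the other things on the counter.

Things in the scene. Friction and masses are not known exactly. Their poses are not given: they have to be found in the camera images.
- rye_dispenser: fixed counter dispenser holding the two dark brown (rye) rolls; the two dispensers differ only by their rolls. Origin on the counter under the gate, mid-lane; x along the lane as the rolls run (away from the robot), y across, z up. Oak lane 76 mm wide, x -160 to 60, falling 8 degrees, floor 45 mm high at the gate, walls 30 mm above it; then a white catch tray
- rye_paddle (a point): yellow paddle of the rye dispenser, 50 mm (x) by 40 mm (y) by 8 mm, at y -155 mm of the dispenser. The point is the centre of its top face, at rest about 158 mm above the counter, the dispenser's highest part, tilted 13 degrees (outer edge higher). Pressed, the centre goes down 40 mm to the stop and tilts 13 degrees the other way; nothing is under it
- rye_rocker (a joint): rye dispenser's rocking lever, a beam along y on a post at y -70 mm (134 mm high): red gate tongue at its lane end, paddle at the other. rad: 0 at rest (gate down), 0.45 at the stop (gate up 45 mm); from 0.38 rolls pass freely. A spring returns it: 3.5 N at the paddle's centre to start, 6.5 N at the stop
- rye_roll_1: dark brown (rye) round bread roll, a 50 mm ball of about 50 g with a pale cross of two thin flour lines; origin at its centre. It starts in the sloping lane of the rye dispenser, nearest the gate (centre about 26 mm before it), and rolls freely
- rye_roll_2: dark brown (rye) round bread roll, a 50 mm ball of about 50 g with a pale cross of two thin flour lines; origin at its centre. It starts in the sloping lane of the rye dispenser, behind the first roll (centre about 76 mm before the gate), and rolls freely
- wheat_dispenser: fixed counter dispenser holding the two golden (wheat) rolls; the two dispensers differ only by their rolls. Origin on the counter under the gate, mid-lane; x along the lane as the rolls run (away from the robot), y across, z up. Oak lane 76 mm wide, x -160 to 60, falling 8 degrees, floor 45 mm high at the gate, walls 30 mm above it; then a white catch tray
- wheat_paddle (a point): yellow paddle of the wheat dispenser, 50 mm (x) by 40 mm (y) by 8 mm, at y -155 mm of the dispenser. The point is the centre of its top face, at rest about 158 mm above the counter, the dispenser's highest part, tilted 13 degrees (outer edge higher). Pressed, the centre goes down 40 mm to the stop and tilts 13 degrees the other way; nothing is under it
- wheat_rocker (a joint): wheat dispenser's rocking lever, a beam along y on a post at y -70 mm (134 mm high): red gate tongue at its lane end, paddle at the other. rad: 0 at rest (gate down), 0.45 at the stop (gate up 45 mm); from 0.38 rolls pass freely. A spring returns it: 3.5 N at the paddle's centre to start, 6.5 N at the stop
- wheat_roll_1: golden (wheat) round bread roll, a 50 mm ball of about 50 g with a pale cross of two thin flour lines; origin at its centre. It starts in the sloping lane of the wheat dispenser, nearest the gate (centre about 26 mm before it), and rolls freely
- wheat_roll_2: golden (wheat) round bread roll, a 50 mm ball of about 50 g with a pale cross of two thin flour lines; origin at its centre. It starts in the sloping lane of the wheat dispenser, behind the first roll (centre about 76 mm before the gate), and rolls freely
- rye_tray (a point): middle of the floor of the rye dispenser's open white catch tray (x 60 to 192 mm, 60 mm wide inside, rim 52 mm high), 130 mm along x from the dispenser's origin, 10 mm above the counter
- jam_jar: amber jar with red lid, 56 mm across, 75 mm high, loose, standing on the robot's side of the rye dispenser's paddle; its origin lies in the middle, at counter height. To be left alone
- honey_jar: amber jar with brass-coloured lid, 52 mm across, 70 mm high, loose, standing on the robot's side of the wheat dispenser's paddle; its origin lies in the middle, at counter height. To be left alone
- mug: blue ceramic mug, 76 mm across, 85 mm high, loose; its origin lies in the middle, at counter height. To be left alone
- tongs: steel serving tongs with red tips, about 225 mm long, 13 mm high, lying loose; its origin lies in the middle, at counter height. To be left alone
- bell: brass counter bell, 72 mm across, 50 mm high, loose; its origin lies in the middle, at counter height. To be left alone
- spatula: spatula lying loose on the counter, under 40 mm high; its origin lies on it, at counter height. To be left alone
- tea_carton: cardboard tea carton with a green band, 60 by 44 by 65 mm high, loose; its origin lies in the middle, at counter height. To be left alone
There are look-alikes about, which are no part of the job. Leave any purple or turquoise look-alike of the wheat_roll_2 alone. Leave any blue look-alike of the rye_roll_2 alone.

How it is judged:
On the way, in this order (a step that is already met when the one before it is completed fails the run):
1. the fingers press the rye paddle down so that its gate lifts (value of joint rye_rocker above 0.2 rad and contact force between the fingers and rye_paddle_plate above 1 N), for 0.05 s.
2. both rye rolls are in the catch tray while the paddle is still held down (x of rye_roll_1 in the frame of rye_dispenser between 0.075 and 0.195 m and y of rye_roll_1 in the frame of rye_dispenser between -0.04 and 0.04 m and z of each of rye_roll_1, rye_roll_2 in the frame of rye_dispenser below 0.052 m and x of rye_roll_2 in the frame of rye_dispenser between 0.075 and 0.195 m and y of rye_roll_2 in the frame of rye_dispenser between -0.04 and 0.04 m and value of joint rye_rocker above 0.25 rad and contact force between the fingers and rye_paddle_plate above 1 N), for 0.1 s.
At the end, for the whole second after the job is handed in: Both rye rolls lie at rest (under 50 mm/s) in the rye dispenser's white catch tray (centre 75 to 195 mm along the dispenser's x, within 40 mm sideways, centre below 52 mm), the rye and wheat levers are back at rest (below 0.06 rad), and both wheat rolls still wait in their lane behind their gate (x of rye_roll_1 in the frame of rye_dispenser between 0.075 and 0.195 m and y of rye_roll_1 in the frame of rye_dispenser between -0.04 and 0.04 m and z of each of rye_roll_1, rye_roll_2 in the frame of rye_dispenser below 0.052 m and x of rye_roll_2 in the frame of rye_dispenser between 0.075 and 0.195 m and y of rye_roll_2 in the frame of rye_dispenser between -0.04 and 0.04 m and linear speed of each of rye_roll_1, rye_roll_2 below 0.05 m/s and value of joint each of rye_rocker, wheat_rocker below 0.06 rad and x of wheat_roll_1 in the frame of wheat_dispenser between -0.16 and -0.01 m and y of wheat_roll_1 in the frame of wheat_dispenser between -0.04 and 0.04 m and z of each of wheat_roll_1, wheat_roll_2 in the frame of wheat_dispenser above 0.055 m and x of wheat_roll_2 in the frame of wheat_dispenser between -0.16 and -0.01 m and y of wheat_roll_2 in the frame of wheat_dispenser between -0.04 and 0.04 m); the robot touches nothing.
It fails at once if the robot touches a roll (contact force between any of the fingers, the arm and rye_roll_1 above 0.3 N or contact force between any of the fingers, the arm and rye_roll_2 above 0.3 N or contact force between any of the fingers, the arm and wheat_roll_1 above 0.3 N or contact force between any of the fingers, the arm and wheat_roll_2 above 0.3 N).
It fails at once if a roll is lifted or thrown (centre more than 130 mm above the counter) (height (world z) of any of rye_roll_1, rye_roll_2, wheat_roll_1, wheat_roll_2 above 0.13 m).
It fails at once if the wheat dispenser's lever is pressed (over 0.1 rad) (value of joint wheat_rocker above 0.1 rad).
It fails at once if one of the other things on the counter is moved by more than 25 mm (distance of any of jam_jar, honey_jar, mug, tongs, bell, spatula, tea_carton from where it was at the start of the episode above 0.025 m).
It fails at once if one of the other things is lifted (height (world z) of any of jam_jar, honey_jar, mug, tongs, bell, spatula, tea_carton above 0.03 m).
It also fails if it takes over 29 s, if anything falls off the work surface, if the arm or the gripper's body presses on something with over 40 N, if the wrist force passes 120 N, or if a joint passes its speed limit or range.

ROBOT

A 6-joint arm with a two-finger parallel gripper is mounted at the origin on the work surface. World frame = base frame: x ahead of the robot, y to its left, z up, the work surface at z = 0. Lengths are in m, angles in rad, forces in N, time in s.
With the tool pointing down it reaches from about 0.275 to 0.85 m from the base axis. Payload 5.2 kg.
Tool frame: the origin (TCP) lies where the fingers leave the gripper's body, on its centre line; the fingertips stand 73 mm ahead of it and the grasp point (between the pads) lies 54 mm ahead of it; z points along the fingers, y is the line along which they close (so a half turn about z gives the same grasp; the last joint's range is limited). The gripper opens to 85 mm and grips with 20 to 120 N. Pads are 22 mm wide; open, the fingers measure 114 mm over their backs; the gripper's body (76 mm by 85 mm) begins 54 mm behind the grasp point. The pads swing forward as they close: fully open they stand 13 mm farther back than shut.
Start: joints at [-1.312, 0.259, 1.535, -0, 1.348, -0.203], TCP at [0.245, -0.492, 0.304] pointing down, gripper open.
Joint ranges: [-3.14, 3.14], [-0.91, 2.08], [0.19, 2.58], [-1.22, 4.36], [0.22, 2.71], [-3.12, 3.12]. Speed limits (rad/s): [2.57, 2.57, 3.14, 3.14, 3.14, 3.14].

INTERFACE

Orientations are given as a 3x3 rotation matrix whose columns are the frame's x, y, z axes.
In Python, from cell import robot, claw, solver, cams, finish_job gives the robot as it stands. The module is installed in compiled form; this text tells all that it offers. Calls block until the motion is done:
- robot.reach(position, orientation): joint-space move of the TCP to a pose.
- robot.move_linear(position, attitude=None, v=0.15): straight line of the TCP; attitude=None keeps the orientation; v is the mean speed in m/s.
- robot.move_j(angles): joint-space move.
- claw.open_jaws() and claw.grasp(effort=None): open the fingers fully, or close them until they stop; effort is the grip in N (None keeps the last).
- robot.dwell(seconds).
- solver.solve_ik(position, orientation): joint angles nearest the present ones, or None.
- robot.read_state(): the state.
- cams.read_camera(name): name is "scene" or "top" or "wrist"; returns a dict with "pixels" (420x560x3 uint8, blue, green, red), "range_z" (420x560 float32, m along the optical axis (not along the pixel's ray), 0 where there is no reading), "fx", "fy", "cx", "cy" (pixels), "world_from_camera" (4x4, takes a point from camera to world coordinates); the wrist camera has in their place "mount" (4x4, takes a point from camera to tool coordinates, whose origin is the TCP and whose axes are the flange's). Camera axes: x right, y down, z forward; pixel columns grow to the right and rows downward; lengths in m; the calibration is good to about 2 mm. A picture is of the moment at which its call begins: read the wrist's pose just before it.
A pose or a line that the arm cannot do raises robot.IKError and nothing moves.
- finish_job(): hands the job in; it is judged then, once.
Trained networks look in a picture, given as the dict that the camera call returned (one of the last four; its "shot" number tells which), for a name from the list of things; names that differ only in an ending like _2 or _b are one class to them, and where a whole thing is asked for, a point or a joint stands for the part that bears it (a point fixed in the world has none). Each returns a list of dicts, best first, with "p" (0 to 1); they miss things now and then, are a little off and sometimes report something else, mostly with a low value. They report only what shows in the picture. A call takes as long as a camera call. They do not tell look-alikes from the thing itself.
- cams.look_for(picture, query): "pixel" ([column, row] in pixels, amid what is visible of it).
- cams.trace(picture, query): "region" (420x560 bool, what is visible of it) and "pixel" ([column, row] in pixels, amid what is visible of it).
The state is a dict: "time_s": time; "qpos": joint angles; "joint_velocities": joint speeds; "joint_efforts": joint torques, N m; "tool_pos": TCP position; "eef_rot": TCP orientation; "ft_force": force on the tool from outside, world axes, zero at the start; "torque": the same for the moment, N m; "opening": opening from 0.0 (shut) to 1.0 (fully open); "grasp_force": force on a finger pad.
Only numpy, scipy, OpenCV 4.12 (cv2) and the standard library are available. Lean on these libraries where they do the work, as an engineer would, in place of code of your own. Each camera call takes 0.05 s, during which the arm holds its last target. There are 200 camera calls.

## Working session

There is one attempt and no reset: what is moved stays moved. The work goes in short steps, each a Python script; the robot and the scene stay as the last script left them, time stands still between calls to the robot, and variables do not carry over. Pictures are saved under pics/ and viewed, at most 10 in all, crops included, and the job is handed in when it is done.

```bash
mkdir -p pics; cat > h.py <<'E'
import numpy as np, cv2
from cell import robot, claw, solver, cams, finish_job
def cloud(p):
    z=p["range_z"]; v,u=np.mgrid[:z.shape[0],:z.shape[1]]
    c=np.stack([(u-p["cx"])/p["fx"]*z,(v-p["cy"])/p["fy"]*z,z],-1)
    T=p["world_from_camera"]; w=c@T[:3,:3].T+T[:3,3]; w[z==0]=np.nan
    return w
E
python3 - <<'E'
from h import *
for n in("top","scene"):
    p=cams.read_camera(n); cv2.imwrite(f"pics/{n}0.png",p["pixels"]); W=cloud(p)
    for q in("rye_roll_1","wheat_roll_1","rye_paddle","wheat_paddle","rye_dispenser","jam_jar","mug"):
        for d in cams.trace(p,q)[:4]:
            w=W[d["region"]]; print(n,q,round(d["p"],2),np.round(d["pixel"]),np.round(np.nanmedian(w,0),3),np.round(np.nanmax(w[:,2]),3),p["pixels"][d["region"]].mean(0).round())
print(robot.read_state()["time_s"])
E
```

```text
top rye_roll_1 0.84 [287. 210.] [ 0.517 -0.003  0.041] 0.052 [87. 59. 50.]
top rye_roll_1 0.67 [332. 201.] [ 0.536 -0.117  0.09 ] 0.102 [17. 26. 39.]
top rye_roll_1 0.56 [331. 223.] [ 0.487 -0.12   0.099] 0.108 [16. 25. 39.]
top rye_roll_1 0.49 [446. 157.] [ 0.681 -0.434  0.029] 0.052 [ 27.  70. 107.]
top wheat_roll_1 0.62 [167. 258.] [0.39  0.301 0.098] 0.109 [ 31.  80. 131.]
top wheat_roll_1 0.62 [141. 319.] [0.238 0.378 0.041] 0.054 [72. 86. 41.]
top wheat_roll_1 0.61 [128. 286.] [0.312 0.41  0.042] 0.054 [71. 45. 75.]
top wheat_roll_1 0.58 [170. 236.] [0.439 0.302 0.09 ] 0.102 [ 34.  79. 126.]
top rye_paddle 0.55 [380. 188.] [ 0.567 -0.234  0.136] 0.164 [ 57. 110. 136.]
top wheat_paddle 0.56 [210. 232.] [0.463 0.192 0.14 ] 0.165 [ 52. 107. 136.]
top wheat_paddle 0.55 [447. 156.] [ 0.682 -0.433  0.03 ] 0.052 [ 25.  69. 106.]
top wheat_paddle 0.53 [332. 224.] [ 0.487 -0.12   0.098] 0.108 [16. 25. 39.]
top rye_dispenser 0.65 [331. 190.] [ 0.572 -0.122  0.055] 0.164 [ 59.  90. 119.]
top jam_jar 0.76 [381. 232.] [ 0.457 -0.244  0.072] 0.08 [ 38.  49. 122.]
top jam_jar 0.48 [169. 238.]
[... 571 characters left out ...]
5.]
scene rye_paddle 0.72 [219. 184.] [ 0.567 -0.219  0.138] 0.168 [ 96. 146. 173.]
scene rye_paddle 0.39 [357. 225.] [0.467 0.252 0.126] 0.166 [101. 143. 170.]
scene wheat_paddle 0.85 [354. 223.] [0.466 0.225 0.122] 0.166 [108. 150. 175.]
scene rye_dispenser 0.64 [231. 218.] [ 0.582 -0.119  0.052] 0.168 [ 95. 117. 137.]
scene rye_dispenser 0.63 [384. 232.] [0.403 0.315 0.097] 0.111 [ 76. 137. 190.]
scene rye_dispenser 0.52 [348. 216.] [0.469 0.221 0.133] 0.166 [ 98. 146. 173.]
scene jam_jar 0.74 [236. 184.] [ 0.467 -0.231  0.072] 0.139 [ 75.  86. 158.]
scene mug 0.87 [428. 266.] [0.45  0.475 0.057] 0.091 [85. 70. 54.]
scene mug 0.42 [354. 219.] [0.468 0.243 0.13 ] 0.166 [100. 146. 173.]
0.8
```

```bash
python3 - <<'E'
from h import *
p=cams.read_camera("top"); W=cloud(p); b=p["pixels"]
cv2.imwrite("pics/crop.png",cv2.resize(b[120:300,270:480],None,fx=3.3,fy=3.3,interpolation=cv2.INTER_CUBIC))
h=cv2.cvtColor(b,cv2.COLOR_BGR2HSV)
m=(h[...,0]>20)&(h[...,0]<36)&(h[...,1]>140)&(W[...,2]>.12)&(W[...,1]<0)
w=W[m];print(len(w),w.mean(0),w.min(0),w.max(0)); print(cv2.minAreaRect((w[:,:2]*1000).astype(np.float32)))
m2=(W[...,2]>.12)&(W[...,1]<0)&(W[...,0]>.4)&(W[...,2]<.2);w=W[m2];print(len(w),w.min(0),w.max(0),cv2.minAreaRect((w[:,:2]*1000).astype(np.float32)))
E
```

```text
368 [ 0.52069582 -0.29961243  0.18200527] [ 0.213775   -0.53103959  0.1482807 ] [ 0.59665406 -0.25018315  0.40508537]
((423.78179931640625, -383.5848388671875), (420.7482604980469, 118.53288269042969), 26.954092025756836)
687 [ 0.54520243 -0.2884605   0.12005013] [ 0.59665406 -0.13199291  0.16570747] ((568.7362670898438, -210.03311157226562), (49.587799072265625, 156.5750274658203), 2.9954586029052734)
```

View pics/top0.png

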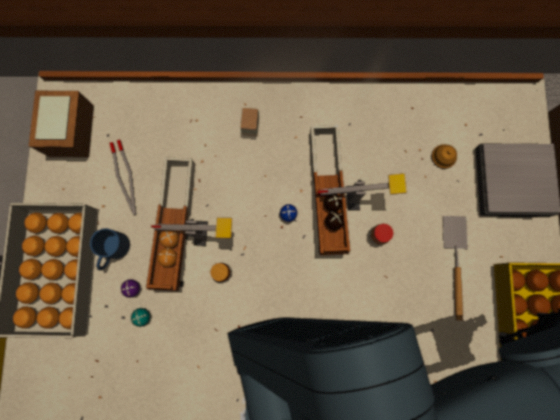

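View pics/crop.png

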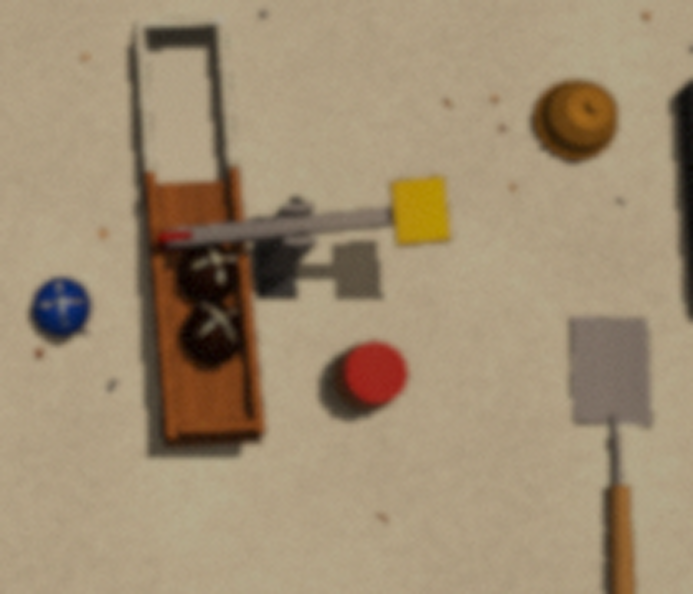

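The dark rye rolls are in the right-hand dispenser, at about (332,212) in the top view. Its yellow paddle is at (398,184), and the jam jar at (382,233) is clear of it. The wheat dispenser is on the left, with its paddle at (224,228).

```bash
python3 - <<'E'
from h import *
p=cams.read_camera("top"); W=cloud(p); h=cv2.cvtColor(p["pixels"],cv2.COLOR_BGR2HSV)
m=(h[...,0]>20)&(h[...,0]<36)&(h[...,1]>140)&(W[...,2]>.135)&(W[...,2]<.18)&(W[...,1]<0)&(W[...,0]>.4)
w=W[m]; r=cv2.minAreaRect((w[:,:2]*1000).astype(np.float32)); print(len(w),w.mean(0),np.median(w,0),r)
c=w.mean(0)
a=np.radians(3.0); s=robot.read_state(); print(s["eef_rot"].round(3) if hasattr(s["eef_rot"],'round') else s["eef_rot"])
# tool z down, tool y (closing line) along dispenser x ; choose sign nearest present
best=None
for sg in(1,-1):
  for yv in([np.cos(a),np.sin(a),0],[-np.sin(a),np.cos(a),0]):
    y=sg*np.array(yv); z=np.array([0,0,-1.]); R=np.stack([np.cross(y,z),y,z],1)
    q=solver.solve_ik([c[0],c[1],.285],R)
    if q is not None:
        d=np.abs(np.array(q)-s["qpos"]).max(); print(sg,yv,np.round(q,2),d)
        if sg and abs(yv[0])>.5 and (best is None or d<best[0]): best=(d,R)
np.savez("t.npz",c=c,R=best[1])
claw.grasp(20); robot.reach([c[0],c[1],.285],best[1])
s=robot.read_state(); print(s["time_s"],s["tool_pos"],s["ft_force"],s["opening"])
p=cams.read_camera("wrist"); cv2.imwrite("pics/w1.png",p["pixels"])
M=p["mount"]; T=np.eye(4);T[:3,:3]=s["eef_rot"];T[:3,3]=s["tool_pos"]; p["world_from_camera"]=T@M; W=cloud(p)
h=cv2.cvtColor(p["pixels"],cv2.COLOR_BGR2HSV)
m=(h[...,0]>20)&(h[...,0]<36)&(h[...,1]>140)&(W[...,2]>.13)&(W[...,2]<.18)
w=W[m]; print(len(w),w.mean(0),w.min(0),w.max(0))
E
```

```text
307 [ 0.57179041 -0.26850538  0.15732021] [ 0.5721701  -0.26840419  0.15725991] ((572.6898193359375, -268.6477966308594), (48.55593490600586, 38.11619567871094), 3.8512649536132812)
[[ 0.895  0.446  0.   ]
 [ 0.446 -0.895 -0.   ]
 [ 0.     0.    -1.   ]]
1 [np.float64(0.9986295347545738), np.float64(0.052335956242943835), 0] [-0.62  0.42  1.35 -0.    1.37 -0.67] 0.6964603910570486
1 [np.float64(-0.052335956242943835), np.float64(0.9986295347545738), 0] [-0.62  0.42  1.35 -0.    1.37 -2.24] 2.0357202995306034
-1 [np.float64(0.9986295347545738), np.float64(0.052335956242943835), 0] [-0.62  0.42  1.35 -0.    1.37  2.47] 2.6766686808540863
-1 [np.float64(-0.052335956242943835), np.float64(0.9986295347545738), 0] [-0.62  0.42  1.35 -0.    1.37  0.9 ] 1.1058723540591897
3.1417 [ 0.57121072 -0.26957882  0.28511412] [-0.05371604 -0.70522623 -0.00995787] -0.002075402700958411
3766 [ 0.57436232 -0.26786357  0.15784495] [ 0.55016851 -0.28666044  0.15155095] [ 0.59818555 -0.24925709  0.16331354]
```

View pics/w1.png

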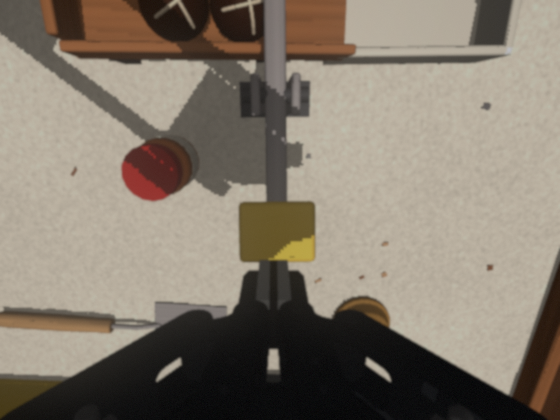

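The wrist view shows the shut fingers aligned over the paddle at (277,232), with its centre at (0.573, -0.268, 0.158). That agrees with the top view, so I'll press.

```bash
python3 - <<'E'
from h import *
x,y=.573,-.268; t=np.load("t.npz")["R"]
f0=np.array(robot.read_state()["ft_force"])
robot.move_linear([x,y,.238],t,v=.12)
for z in(.225,.21,.2,.196,.194,.192,.190,.188):
    robot.move_linear([x,y,z],t,v=.08); s=robot.read_state(); f=np.array(s["ft_force"])-f0
    print(z,np.round(s["tool_pos"],4),f.round(2),round(s["time_s"],2))
    if f[2]>13: break
robot.dwell(2)
s=robot.read_state(); print(s["time_s"],np.array(s["ft_force"])-f0)
for n in("scene","top"):
    p=cams.read_camera(n); W=cloud(p)
    for d in cams.trace(p,"rye_roll_1")[:5]:
        w=W[d["region"]]; print(n,round(d["p"],2),np.round(d["pixel"]),np.round(np.nanmedian(w,0),3),p["pixels"][d["region"]].mean(0).round())
    if n=="scene": cv2.imwrite("pics/s2.png",cv2.resize(p["pixels"][100:310,130:410],None,fx=2.8,fy=2.8))
    else: cv2.imwrite("pics/t2.png",cv2.resize(p["pixels"][100:300,250:500],None,fx=3,fy=3))
E
```

```text
0.225 [ 0.5732 -0.2683  0.2256] [ 0.11 -0.5   1.62] 4.04
0.21 [ 0.5734 -0.2688  0.211 ] [-1.14 -1.75  5.48] 4.38
0.2 [ 0.5735 -0.2692  0.2014] [-0.07 -3.48  6.87] 4.65
0.196 [ 0.5735 -0.2692  0.1977] [-0.52 -4.64  5.49] 4.9
0.194 [ 0.5735 -0.2692  0.1958] [-1.53 -2.87  7.  ] 5.15
0.192 [ 0.5735 -0.2692  0.1938] [-1.21 -3.3   5.74] 5.4
0.19 [ 0.5735 -0.2691  0.1925] [-2.34 -1.87 10.01] 5.65
0.188 [ 0.5736 -0.2692  0.1922] [-4.55  0.23 18.84] 5.9
7.9 [-4.92050861 -0.48596335 17.30600985]
scene 0.57 [350. 219.] [0.467 0.226 0.131] [ 99. 146. 173.]
scene 0.49 [224. 234.] [ 0.69  -0.099  0.052] [42. 54. 72.]
scene 0.46 [279. 226.] [0.532 0.008 0.039] [148.  88.  61.]
top 0.84 [324. 159.] [ 0.674 -0.109  0.051] [21. 29. 45.]
top 0.76 [287. 214.] [ 0.516 -0.002  0.042] [111.  71.  57.]
top 0.66 [326. 138.] [ 0.723 -0.103  0.048] [12. 20. 36.]
top 0.2 [216. 228.] [0.463 0.185 0.142] [ 66. 137. 170.]
top 0.17 [335. 193.] [ 0.56  -0.117  0.051] [ 59.  88. 126.]
```

View pics/s2.png

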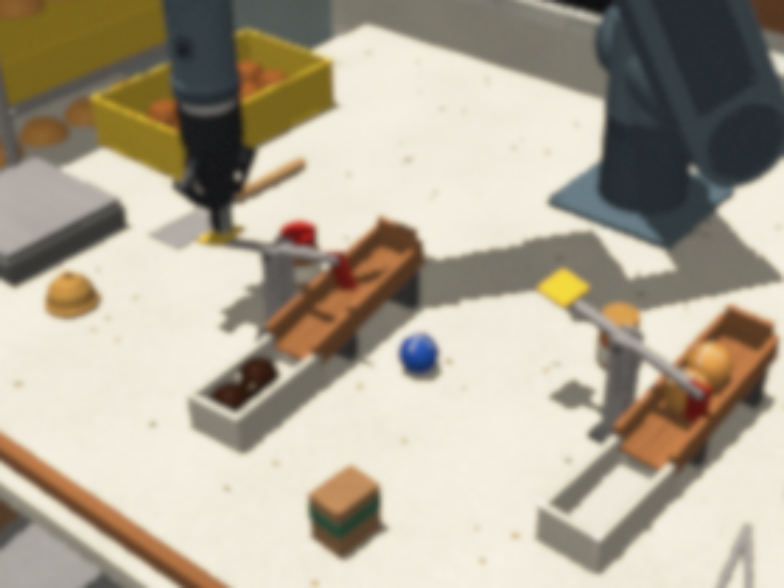

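View pics/t2.png

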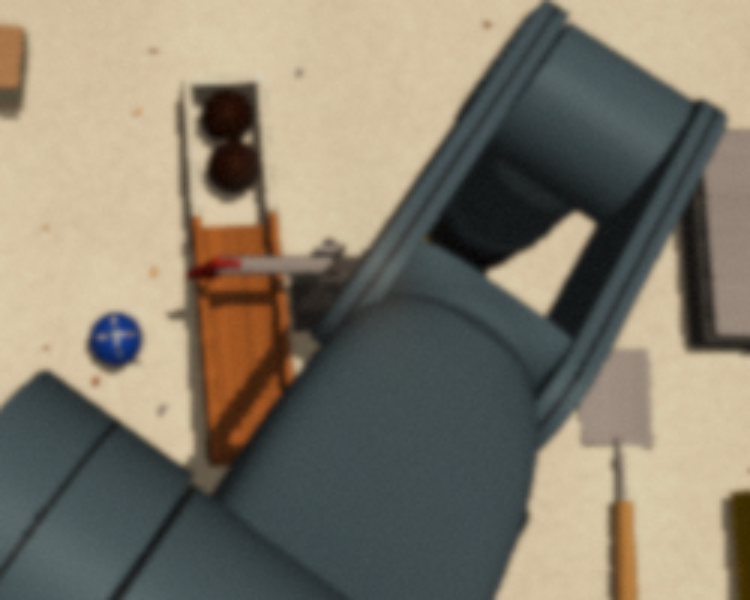

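Both rye rolls are in the white tray, at (324,159) and (326,138) in the top view. The gate is still up and the wheat rolls are still shut in. I'll let the paddle up and check.

```bash
python3 - <<'E'
from h import *
robot.dwell(.5)
x,y=.573,-.268
robot.move_linear([x,y,.24],v=.06); robot.move_linear([x,y,.31],v=.12)
robot.move_linear([x-.12,y-.2,.33],v=.2); robot.dwell(1.5)
for i in range(2):
    p=cams.read_camera("top"); W=cloud(p)
    for d in cams.trace(p,"rye_roll_1")[:3]:
        print(round(d["p"],2),np.round(d["pixel"],1),np.round(np.nanmedian(W[d["region"]],0),4))
    if i==0:
        h=cv2.cvtColor(p["pixels"],cv2.COLOR_BGR2HSV)
        m=(h[...,0]>20)&(h[...,0]<36)&(h[...,1]>140)&(np.hypot(W[...,0]-.573,W[...,1]+.268)<.04)
        print("paddle",m.sum(),W[m].mean(0)); cv2.imwrite("pics/t3.png",p["pixels"]); robot.dwell(.5)
s=robot.read_state(); print(s["time_s"],s["ft_force"])
E
```

```text
0.7 [286.9 210.7] [ 0.5164 -0.004   0.0414]
0.62 [324.8 155.9] [ 0.6736 -0.109   0.051 ]
0.54 [326.7 137.5] [ 0.7233 -0.1038  0.0499]
paddle 309 [ 0.57172999 -0.26848132  0.15719336]
0.76 [325.  158.9] [ 0.6738 -0.108   0.0505]
0.67 [286.8 213. ] [ 0.5164 -0.0041  0.0421]
0.59 [327.9 136.6] [ 0.7234 -0.1036  0.048 ]
13.8667 [0.9473057  0.15495009 0.47870648]
```

View pics/t3.png

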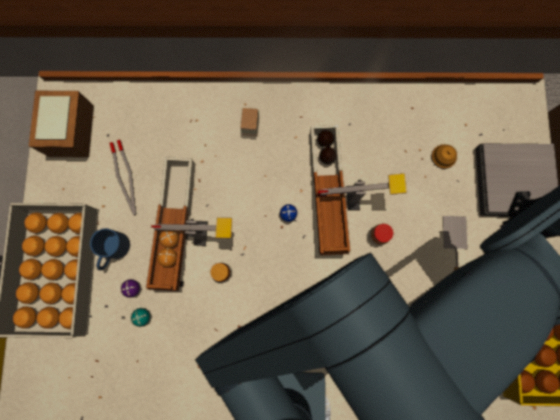

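The paddle is back at its rest height (0.157 m). The rye rolls lie still in the tray at about (326,148), the wheat rolls are still in their lane at about (168,248), and everything else is where it was.

```bash
python3 -c "
from h import *
print(finish_job())"
```

```text
the job is handed in; nothing more can be done
None
```

I handed the job in at about 14 s of the 29 s: both rye rolls ran into the catch tray while the paddle was held down, the paddle came back up, and in the last picture the wheat rolls were still shut in, nothing else on the counter had moved, and the arm was clear; the hand-in returned no verdict.

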